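Roll a full bottle up the ramp onto the bottle roller

TASK

Load the bottle roller: with your fingertips behind the large amber bottle that lies on the bench, push it so that it rolls up the loading ramp and settles between the two rollers in front of the guard rail, staying behind it all the way so that it never gets away on the slope or rolls back. Push on its cap end as well, so that the bottle finally lies between the rollers with its base against the rubber end stop of the drive box. The bottle is full, heavy glass: push it gently, do not pick it up, leave the other things standing where they are, and finish with your hand clear.

Things in the scene. Friction and masses are not known exactly. Their poses are not given: they have to be found in the camera images.
- bottle: Full amber glass bottle, black cap, lying on the bench before the ramp's foot; 0.65 to 0.95 kg. It rolls on its plain cylindrical body, 86 mm diameter, 130 mm long. Origin: on its axis at mid-body (43 mm above what it lies on). x axis along the bottle from cap to base: flat base at x = +65 mm, shoulder begins at -65 mm, cap's end at -120 mm. It may be turned to any angle about x.
- cap_end (a point): Centre of the flat outer end of the bottle's 40 mm diameter black cap, on the bottle's axis.
- mixer: Bottle roller, fixed to the bench: bed, two rollers, ramp, guard rail, white drive box (90 x 150 mm, 105 mm high, knob to 119 mm) at the rollers' far end. Origin: on the bench midway between the rollers; the loaded bottle's origin ends at x = 0, y = 0, z = 86 mm, its x axis along this x. x runs along the rollers to the drive box (away from the robot), y up the ramp to the guard rail, z up.
- first_roller (a point): Top of the first roller (ramp side). Both rollers: black rubber sleeves, 36 mm diameter, they do not turn; axles along mixer x at y = -28 and +28 mm, 32 mm above the bench (tops at 50 mm), from x = -112 to +63 mm; a 50 mm high bearing plate at x = -120 mm. The bottle's axis is 93 mm high over this roller, then drops 7 mm between the two. Sliding it along them takes about 4 to 8 N.
- ramp: Aluminium loading ramp of the bottle roller, 11 degrees, 12 mm high flange along each side, flared at the foot. Origin: at its foot, where its surface meets the bench (mixer x = 0, y = -287 mm). y axis up the slope along the surface, z out of the surface. The surface is 247 mm long and ends 13 mm before the first roller's top; inside the flanges it spans x = -105 to +60 mm.
- end_stop (a point): Centre of the face of the black rubber end stop (80 mm wide, 44 mm high) on the drive box, 86 mm above the bench, at mixer x = +65 mm; the bottle's base must end against it. It stands 5 mm back from the ramp's flange on that side, so the bottle arrives short of it.
- guard_rail (a point): Middle of the steel guard rail (11 mm bar along the rollers) behind the second roller, at its face towards the ramp: mixer y = +49 mm, 86 mm above the bench, 6 mm clear of a seated bottle. It stops the bottle from being pushed over the second roller.
- dropper_amber: Bystander: small amber dropper bottle, 32 mm diameter, 97 mm high. Origin: centre of its underside.
- dropper_clear: Bystander: small clear dropper bottle, 32 mm diameter, 97 mm high. Origin: centre of its underside.
- beaker: Bystander: open glass beaker, 64 mm diameter, 85 mm high. Origin: centre of its underside.
- petri_dish: Bystander: closed petri dish, 90 mm diameter, 16 mm high. Origin: centre of its underside.
- slide_box_a: Bystander: white and blue box of slides, 82 x 30 x 28 mm high, long side along its x. Origin: centre of its underside.
- slide_box_b: Bystander: brown and blue box of slides, 82 x 30 x 28 mm high, long side along its x. Origin: centre of its underside.
- sample_jar: Bystander: clear sample jar with screw lid, 56 mm diameter, 62 mm high. Origin: centre of its underside.

How it is judged:
By the outcome, as a careful person would: the job done as asked, in the order asked, and still so for the second after the job is handed in, with the robot touching nothing.
It also fails if it takes over 59 s, if anything falls off the work surface, if the arm or the gripper's body presses on something with over 40 N, if the wrist force passes 120 N, or if a joint passes its speed limit or range.

ROBOT

A 7-joint arm with a two-finger parallel gripper is mounted at the origin on the work surface. World frame = base frame: x ahead of the robot, y to its left, z up, the work surface at z = 0. Lengths are in m, angles in rad, forces in N, time in s.
With the tool pointing down it reaches from about 0.4 to 0.85 m from the base axis. Payload 4.5 kg.
Tool frame: the origin (TCP) lies midway between the tips of the shut fingers; the grasp point (between the pads) lies 19 mm behind it; z points along the fingers, y is the direction in which the jaws open and shut (so a half turn about z gives the same grasp; the last joint's range is limited). The gripper opens to 88 mm and grips with 3 to 60 N. Pads are 18 mm wide; open, the fingers measure 123 mm over their backs; the gripper's body (75 mm by 187 mm) begins 45 mm behind the grasp point.
Start: joints at [1.285, 0.689, -0.195, 1.565, 0.157, 0.902, -0.215], TCP at [0.197, -0.593, 0.239] pointing down, gripper open.
Joint ranges: [-3.01, 3.01], [-0.46, 2.08], [-1.47, 1.51], [0.13, 2.56], [-1, 4.14], [0.04, 2.09], [-2.66, 2.66]. Speed limits (rad/s): [2.57, 2.57, 3.14, 3.14, 3.14, 3.14, 3.14].

INTERFACE

Orientations are given as a unit quaternion [x, y, z, w].
In Python, from plant import r gives the robot as it stands. The module is installed in compiled form; this text tells all that it offers.
- The arm moves only by the tool carry_out, never from a script. Its argument "commands" is a list of rows, each a list of 6 numbers: the shift along the tool's x, y, z in m, then the turn, a rotation vector about the tool's x, y, z in degrees. In form: [[dx, dy, dz, wx, wy, wz], ...]. A call has 1 to 12 rows; each row is the pose to reach, as a shift and turn from the pose commanded when the call began, along the tool's axes at that moment; what a row does not reach only later rows make up. A row lasts 1/10 s, in which the tool goes at most 50 mm and 8.59 degrees, less where a joint would pass 70% of its speed; a pose out of reach is approached as far as the arm can. A call with a gripper value outside its range is refused whole. "fingers" is the closure in counts, from 0 (fully open) to 255 (shut), set as the call begins (left out, the last holds). The fingers move at their own pace and stop on an object; "grip_force" is the grip in N (left out, the last holds). Time passes only in rows, so rows that repeat a pose let the fingers close. It gives the time, the measured TCP pose, the force and the opening at its end, in the units of the state.
- r.get_state(): the state, without advancing time (a new reading comes with each control period).
- r.snapshot(name): name is "side" or "top" or "wrist"; returns a dict with "img" (400x640x3 uint8, blue, green, red), "intrinsics" (3x3 intrinsics, pixels), "extrinsics" (4x4, takes a point from camera to world coordinates); the wrist camera has in their place "tool_from_camera" (4x4, takes a point from camera to tool coordinates, whose origin is the TCP and whose axes are the flange's). Camera axes: x right, y down, z forward; pixel columns grow to the right and rows downward; lengths in m; the calibration is good to about 2 mm. A picture is of the moment at which its call begins: read the wrist's pose just before it. There is no depth.
- r.finish_job(): hands the job in, once; it reports no verdict.
Trained networks look in a picture, given as the dict that the camera call returned (one of the last four; its "shot" number tells which), for a name from the list of things; names that differ only in an ending like _2 or _b are one class to them, and where a whole thing is asked for, a point or a joint stands for the part that bears it (a point fixed in the world has none). Each returns a list of dicts, best first, with "p" (0 to 1); they miss things now and then, are a little off and sometimes report something else, mostly with a low value. They report only what shows in the picture. A call takes as long as a camera call.
- r.spot_in(picture, label): "xyz" ([x, y, z] in m, in world coordinates, good to about 4 mm: the middle of the surface that is visible of it).
- r.spot_point(picture, label): "xyz" ([x, y, z] in m, in world coordinates, good to about 4 mm: a listed point, or the origin of a listed thing).
The state is a dict: "clock": time; "q": joint angles; "qd": joint speeds; "joint_torque": joint torques, N m; "tool_pos": TCP position; "eef_rot": TCP orientation; "contact_force": force on the tool from outside, world axes, zero at the start; "moment": the same for the moment, N m; "opening": opening from 0.0 (shut) to 1.0 (fully open).
Only numpy, scipy, OpenCV 4.12 (cv2) and the standard library are available. Lean on these libraries where they do the work, as an engineer would, in place of code of your own. Each camera call takes 0.05 s, during which the arm holds its last target.

## Working session

There is one attempt and no reset: what is moved stays moved. The work goes in short steps, Python scripts to look and compute and a tool call to move; the robot and the scene stay as the last step left them, time stands still between calls to the robot, and variables do not carry over. Pictures are saved under pics/ and viewed, and the job is handed in when it is done.

Besides the shell and the picture viewer there is one more tool, called after ">>>" as name([rows], argument=value, ...), one row to a line, values as JSON. carry_out: Moves the arm, as the interface text tells. Its arguments: {"type":"object","properties":{"commands":{"type":"array","items":{"type":"array","items":{"type":"number"}}},"fingers":{"type":"number"},"grip_force":{"type":"number"}},"required":["commands"]}

```bash
mkdir -p pics
cat > h.py <<'E'
import numpy as np, cv2
from scipy.spatial.transform import Rotation as R
from plant import r
E
python3 - <<'E'
from h import *
s=r.get_state()
for k in s: print(k,np.round(s[k],4))
for n in ["side","top"]:
    p=r.snapshot(n); cv2.imwrite(f"pics/{n}0.png",p["img"])
    print(n,p["shot"],np.round(p["extrinsics"],3).tolist(),np.round(p["intrinsics"],1).tolist())
    for l in ["bottle","cap_end","mixer","first_roller","ramp","end_stop","guard_rail","dropper_amber","dropper_clear","beaker","petri_dish","slide_box_a","slide_box_b","sample_jar"]:
        try: print(l,[(round(d["p"],2),np.round(d["xyz"],3).tolist()) for d in r.spot_point(p,l)[:3]])
        except Exception as e: print(l,e)
print(r.get_state()["clock"])
E
```

```text
clock 0.0
q [ 1.2848  0.69   -0.1945  1.5664  0.1573  0.9025 -0.2151]
qd [-0.0005  0.      0.0003  0.0013 -0.0012  0.0002  0.0002]
joint_torque [ 4.00000e-04 -5.27563e+01 -1.26630e+00 -1.53429e+01 -5.25000e-02
  6.60000e-03  2.00000e-04]
tool_pos [ 0.1962 -0.5927  0.2379]
eef_rot [ 9.872e-01  1.592e-01 -2.000e-04 -9.000e-04]
contact_force [ 0.1072  0.2637 -0.4783]
moment [ 0.0172 -0.0189 -0.0266]
opening 0.999
side 1 [[-0.714, -0.359, 0.601, -0.047], [-0.7, 0.383, -0.602, 0.691], [-0.014, -0.851, -0.525, 0.643], [0.0, 0.0, 0.0, 1.0]] [[453.7, 0.0, 322.6], [0.0, 453.7, 201.2], [0.0, 0.0, 1.0]]
bottle [(0.91, [0.496, -0.088, 0.042]), (0.62, [0.528, -0.044, 0.0])]
cap_end [(0.82, [0.373, -0.068, 0.042])]
mixer [(0.82, [0.583, 0.235, 0.004])]
first_roller [(0.8, [0.557, 0.211, 0.049]), (0.15, [0.621, -0.18, 0.0])]
ramp [(0.77, [0.528, -0.048, -0.0]), (0.39, [0.492, -0.088, 0.041]), (0.36, [0.623, -0.179, -0.001])]
end_stop [(0.63, [0.646, 0.222, 0.082]), (0.29, [0.378, 0.192, -0.004])]
guard_rail [(0.62, [0.57, 0.291, 0.085]), (0.48, [0.686, 0.36, -0.002])]
dropper_amber [(0.85, [0.378, 
[... 486 characters left out ...]
73, [0.372, -0.063, 0.041])]
mixer [(0.68, [0.587, 0.238, 0.004])]
first_roller [(0.66, [0.555, 0.21, 0.05])]
ramp [(0.67, [0.525, -0.046, 0.001])]
end_stop [(0.59, [0.648, 0.224, 0.085]), (0.16, [0.38, 0.192, -0.003])]
guard_rail [(0.76, [0.57, 0.285, 0.087])]
dropper_amber [(0.58, [0.451, -0.276, -0.001]), (0.43, [0.381, 0.196, 0.001])]
dropper_clear [(0.72, [0.572, 0.396, -0.001])]
beaker [(0.75, [0.69, 0.358, 0.0]), (0.4, [0.619, -0.175, 0.002])]
petri_dish [(0.89, [0.7, 0.045, 0.001])]
slide_box_a [(0.95, [0.648, -0.042, 0.003]), (0.87, [0.619, -0.176, -0.003])]
slide_box_b [(0.95, [0.648, -0.042, 0.003]), (0.87, [0.619, -0.176, -0.003])]
sample_jar [(0.82, [0.452, -0.278, -0.001])]
1.5
```

View pics/side0.png

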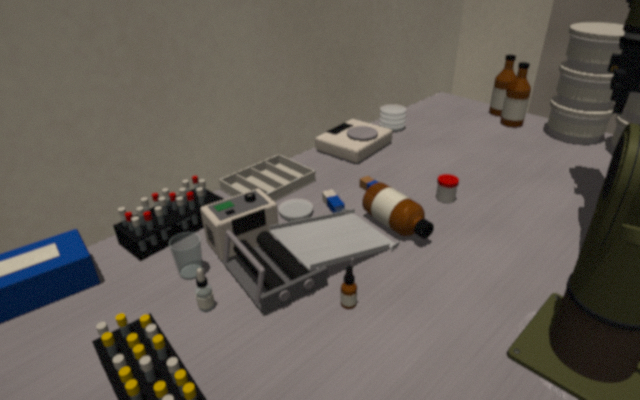

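View pics/top0.png

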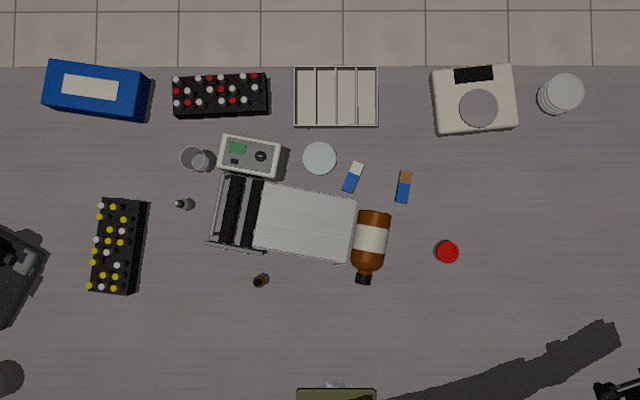

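Side view: the bottle lies at about (395,210) with the cap at (424,229). The ramp is at about (330,235) and the rollers at about (270,265). Top view: the bottle is at (370,240) with the cap at (363,278), the red jar at (447,252), and the slide boxes at (353,176) and (404,186). The networks agree with both pictures. Next I'll fit the mixer frame and plan the approach.

```bash
cat >> h.py <<'E'
def fit():
    # mixer points (x,y) local vs world measured mean of both views
    L=np.array([[0,0],[0,-.287],[.065,0],[-.0245,-.028],[-.0245,.049]])
    W=np.array([[.585,.2365],[.5265,-.047],[.647,.223],[.556,.2105],[.570,.288]])
    lc,wc=L.mean(0),W.mean(0); a=L-lc;b=W-wc
    th=np.arctan2((a[:,0]*b[:,1]-a[:,1]*b[:,0]).sum(),(a*b).sum())
    Rm=np.array([[np.cos(th),-np.sin(th)],[np.sin(th),np.cos(th)]])
    return th,Rm,wc-Rm@lc,W-(wc+(a@Rm.T))
TH,RM,OM,RES=fit()
def m2w(p): return np.r_[RM@np.array(p[:2])+OM, p[2:]]
def w2m(p): return np.r_[RM.T@(np.array(p[:2])-OM), p[2:]]
def Rtool(deg_x): # pointing down, tool x at world angle
    c,s=np.cos(np.radians(deg_x)),np.sin(np.radians(deg_x))
    return np.array([[c,s,0],[s,-c,0],[0,0,-1.]])
def rel(P0,R0,P,Rt): return np.r_[R0.T@(np.array(P)-P0), np.degrees(R.from_matrix(R0.T@Rt).as_rotvec())]
E
python3 - <<'E'
from h import *
print(np.degrees(TH),OM,np.round(RES,4).tolist())
b=w2m([.4935,-.087,.043]);c=w2m([.3725,-.0655,.043]);print(b,c,"yaw rel",np.degrees(np.arctan2(b[1]-c[1],b[0]-c[0])))
P0=np.array([.197,-.593,.239]);R0=R.from_quat(r.get_state()["eef_rot"]).as_matrix()
print(R0.round(3).tolist())
for n,p in dict(jar=[.452,-.278],ba=[.648,-.042],bb=[.619,-.176]).items(): print(n,w2m(p))
P=m2w([b[0],b[1]-.043-.009-.04,.15]);print(P, rel(P0,R0,P,Rtool(np.degrees(TH)+90)).round(4))
E
```

```text
-11.502227275208016 [0.58437267 0.23496968] [[0.0006, 0.0015], [-0.0006, -0.0007], [-0.0011, 0.001], [0.0012, -0.0019], [-0.0001, 0.0001]]
[-0.02484497 -0.33362411  0.043     ] [-0.14770215 -0.33668402  0.043     ] yaw rel 1.4267294994657491
[[0.949, 0.314, -0.0], [0.314, -0.949, 0.0], [0.0, -0.0, -1.0]]
jar [-0.02742497 -0.52906359]
ba [ 0.11757893 -0.25871961]
bb [ 0.11588174 -0.39581126]
[ 0.47515465 -0.17715236  0.15      ] [ 3.94800e-01 -3.07300e-01  8.90000e-02 -3.00000e-04 -3.00000e-04
 -6.01733e+01]
```

>>> carry_out([
  [0.036, -0.028, 0.008, 0, 0, -5.5],
  [0.072, -0.056, 0.016, 0, 0, -11],
  [0.108, -0.084, 0.024, 0, 0, -16.4],
  [0.144, -0.112, 0.032, 0, 0, -21.9],
  [0.179, -0.14, 0.04, 0, 0, -27.4],
  [0.215, -0.168, 0.049, 0, 0, -32.8],
  [0.251, -0.196, 0.057, 0, 0, -38.3],
  [0.287, -0.223, 0.065, 0, 0, -43.8],
  [0.323, -0.251, 0.073, 0, 0, -49.2],
  [0.359, -0.279, 0.081, 0, 0, -54.7],
  [0.395, -0.307, 0.089, 0, 0, -60.2],
  [0.395, -0.307, 0.089, 0, 0, -60.2],
], fingers=75, grip_force=20)

```text
clock: 2.7
tool_pos: [0.4797, -0.1701, 0.1495]
eef_rot: [0.77, 0.638, 0.003, -0.0]
contact_force: [0.1, -0.7, 0.3]
opening: 0.705
```

Run:
```python
from h import *
s=r.get_state(); print(s["clock"],s["tool_pos"],s["eef_rot"],s["opening"],s["q"],s["qd"])
p=r.snapshot("wrist"); cv2.imwrite("pics/w1.png",p["img"]);print(p["tool_from_camera"],p["intrinsics"])
for l in ["bottle","cap_end"]: print(l,[(round(d["p"],2),w2m(d["xyz"]).round(4)) for d in r.spot_point(p,l)[:2]])
s=r.get_state(); print(s["clock"],s["tool_pos"],s["eef_rot"],s["opening"],s["contact_force"])
```

```text
2.7 [ 0.47966606 -0.17011076  0.14952674] [ 7.70096835e-01  6.37917547e-01  3.44272269e-03 -4.64171623e-04] 0.7048976081511097 [ 0.46819911  0.694955   -0.34692517  1.99476366  0.44037542  0.52032474
 -0.37721633] [ 0.0823497  -0.0226721   0.09164396  0.02843575  0.0050082   0.03752768
  0.00673386]
[[ 9.17239994e-05 -9.61109288e-01 -2.76168297e-01  7.16641597e-02]
 [ 9.99998596e-01  5.50165624e-04 -1.58253291e-03 -1.13884308e-04]
 [ 1.67292539e-03 -2.76167765e-01  9.61107989e-01 -1.45651041e-01]
 [ 0.00000000e+00  0.00000000e+00  0.00000000e+00  1.00000000e+00]] [[348.92792337   0.         317.70258099]
 [  0.         348.92792337 203.10776196]
 [  0.           0.           1.        ]]
bottle [(0.85, array([-0.0257, -0.3338,  0.0428]))]
cap_end [(0.92, array([-0.1448, -0.3334,  0.0447]))]
2.85 [ 0.47463685 -0.178214    0.14967642] [ 7.74447637e-01  6.32637803e-01 -5.13677437e-04  7.00202051e-05] 0.7065731183093383 [-9.80829673e-04  1.39306875e+00  5.43063368e-01]
```

View pics/w1.png

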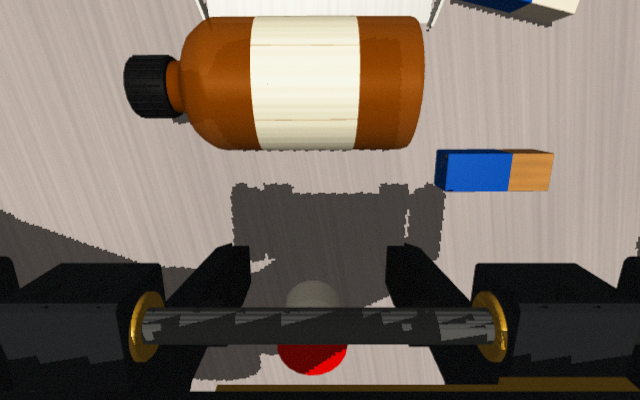

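Wrist view: the bottle body spans columns 180–425 and rows 15–150, with the cap on the left at about (150,87). Both fingers are behind it and parallel to its axis. The networks confirm the bottle at mixer (-0.025, -0.334), with under 1.5° of yaw. I'll lower the fingers and make gentle contact.

>>> carry_out([
  [0, 0, 0.03, 0, 0, 0],
  [0, 0, 0.06, 0, 0, 0],
  [0, 0, 0.09, 0, 0, 0],
  [0.005, 0, 0.117, 0, 0, 0],
  [0.015, 0, 0.117, 0, 0, 0],
  [0.024, 0, 0.117, 0, 0, 0],
  [0.029, 0, 0.117, 0, 0, 0],
  [0.032, 0, 0.117, 0, 0, 0],
  [0.034, 0, 0.117, 0, 0, 0],
  [0.036, 0, 0.117, 0, 0, 0],
  [0.038, 0, 0.117, 0, 0, 0],
  [0.04, 0, 0.117, 0, 0, 0],
])

```text
clock: 4.05
tool_pos: [0.4829, -0.1387, 0.0329]
eef_rot: [0.774, 0.633, -0.0, 0.0]
contact_force: [0.6, 0.3, 0.0]
opening: 0.708
```

Run:
```python
from h import *
s=r.get_state(); print(s["clock"],w2m(s["tool_pos"]),R.from_quat(s["eef_rot"]).as_matrix()[:,0],s["opening"],RM.T@s["contact_force"][:2],s["contact_force"][2],s["moment"])
```

```text
4.05 [-0.02487957 -0.38642337  0.03285873] [ 1.99448615e-01  9.79908231e-01 -3.30444805e-04] 0.7081623634693093 [0.48697362 0.41428004] 0.021408120804513826 [-0.03238944 -0.0454598   0.043549  ]
```

>>> carry_out([
  [0.002, 0, 0, 0, 0, 0],
  [0.004, 0, 0, 0, 0, 0],
  [0.006, 0, 0, 0, 0, 0],
  [0.008, 0, 0, 0, 0, 0],
  [0.011, 0, 0, 0, 0, 0],
  [0.014, 0, 0, 0, 0, 0],
  [0.018, 0, 0, 0, 0, 0],
  [0.022, 0, 0, 0, 0, 0],
  [0.026, 0, 0, 0, 0, 0],
  [0.03, 0, 0, 0, 0, 0],
  [0.034, 0, 0, 0, 0, 0],
  [0.038, 0, 0, 0, 0, 0],
])

```text
clock: 5.25
tool_pos: [0.4906, -0.1009, 0.0327]
eef_rot: [0.774, 0.633, -0.0, 0.0]
contact_force: [0.1, -0.1, 0.2]
opening: 0.705
```

Run:
```python
from h import *
s=r.get_state(); print(s["clock"],w2m(s["tool_pos"]),s["opening"],RM.T@s["contact_force"][:2],s["contact_force"][2],s["moment"])
```

```text
5.25 [-0.0249437  -0.3478518   0.03271819] 0.7047288556271026 [ 0.09801638 -0.03997658] 0.19654993754590558 [-0.02963352 -0.02828503 -0.08274271]
```

>>> carry_out([
  [0.004, 0, 0, 0, 0, 0],
  [0.008, 0, -0.001, 0, 0, 0],
  [0.012, 0, -0.0016, 0, 0, 0],
  [0.016, 0, -0.0024, 0, 0, 0],
  [0.02, 0, -0.0032, 0, 0, 0],
  [0.024, 0, -0.004, 0, 0, 0],
  [0.028, 0, -0.0048, 0, 0, 0],
  [0.032, 0, -0.0056, 0, 0, 0],
  [0.036, 0, -0.0064, 0, 0, 0],
  [0.04, 0, -0.0072, 0, 0, 0],
])

```text
clock: 6.25
tool_pos: [0.4985, -0.0618, 0.04]
eef_rot: [0.774, 0.633, -0.0, 0.0]
contact_force: [-0.7, -3.8, 1.7]
opening: 0.707
```

```bash
cat > look.py <<'E'
from h import *
import sys
def st():
    s=r.get_state(); print(round(s["clock"],2),"mix",w2m(s["tool_pos"]).round(4),"F",(RM.T@s["contact_force"][:2]).round(2),round(s["contact_force"][2],2),"M",s["moment"].round(3),"op",round(s["opening"],3))
st()
cam=sys.argv[1]; p=r.snapshot(cam); cv2.imwrite(f"pics/{sys.argv[2]}.png",p["img"])
for l in sys.argv[3:]: print(l,[(round(d["p"],2),w2m(d["xyz"]).round(4)) for d in r.spot_point(p,l)[:2]])
st()
E
python3 look.py wrist w2 bottle cap_end
```

```text
6.25 mix [-0.025  -0.3079  0.04  ] F [ 0.09 -3.82] 1.75 M [-0.875  0.069 -0.054] op 0.707
bottle [(0.59, array([-0.0266, -0.2569,  0.05  ]))]
cap_end [(0.55, array([-0.1439, -0.2495,  0.0522]))]
6.4 mix [-0.0248 -0.3067  0.0399] F [ 0.49 -0.68] -0.83 M [-0.223  0.019 -0.052] op 0.706
```

View pics/w2.png

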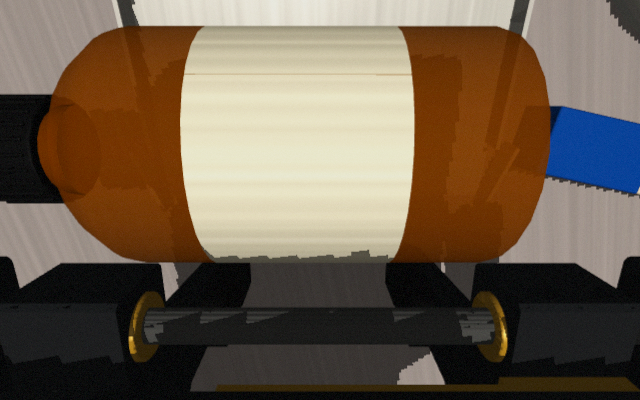

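The bottle is square against both fingertips between the flanges (body columns 60–545, lower edge meeting both fingers at row 262). I'll continue up the ramp.

>>> carry_out([
  [0.004, 0, -0.0008, 0, 0, 0],
  [0.009, 0, -0.0017, 0, 0, 0],
  [0.014, 0, -0.0027, 0, 0, 0],
  [0.019, 0, -0.0037, 0, 0, 0],
  [0.024, 0, -0.0047, 0, 0, 0],
  [0.029, 0, -0.0056, 0, 0, 0],
  [0.034, 0, -0.0066, 0, 0, 0],
  [0.039, 0, -0.0076, 0, 0, 0],
  [0.044, 0, -0.0086, 0, 0, 0],
  [0.049, 0, -0.0095, 0, 0, 0],
  [0.054, 0, -0.0105, 0, 0, 0],
  [0.059, 0, -0.0115, 0, 0, 0],
])

```text
clock: 7.6
tool_pos: [0.5102, -0.0039, 0.0515]
eef_rot: [0.774, 0.633, -0.0, -0.0]
contact_force: [-1.2, -4.3, 2.3]
opening: 0.705
```

>>> carry_out([
  [0.005, 0, -0.001, 0, 0, 0],
  [0.01, 0, -0.0019, 0, 0, 0],
  [0.015, 0, -0.0029, 0, 0, 0],
  [0.02, 0, -0.0039, 0, 0, 0],
  [0.025, 0, -0.0049, 0, 0, 0],
  [0.03, 0, -0.0058, 0, 0, 0],
  [0.035, 0, -0.0068, 0, 0, 0],
  [0.04, 0, -0.0078, 0, 0, 0],
  [0.045, 0, -0.0087, 0, 0, 0],
  [0.05, 0, -0.0097, 0, 0, 0],
  [0.055, 0, -0.0107, 0, 0, 0],
  [0.06, 0, -0.0117, 0, 0, 0],
])

```text
clock: 8.8
tool_pos: [0.5221, 0.0549, 0.0632]
eef_rot: [0.774, 0.633, -0.0, 0.0]
contact_force: [-0.8, -4.1, 2.0]
opening: 0.706
```

```bash
python3 look.py side s3 bottle cap_end
```

```text
8.8 mix [-0.0251 -0.1888  0.0632] F [ 0.06 -4.2 ] 2.0 M [-0.813  0.083 -0.015] op 0.706
bottle [(0.67, array([-0.0232, -0.1365,  0.0743]))]
cap_end [(0.87, array([-0.1498, -0.1368,  0.0719]))]
8.95 mix [-0.0249 -0.1874  0.0632] F [0.48 0.22] -0.28 M [-0.237 -0.094 -0.011] op 0.709
```

View pics/s3.png

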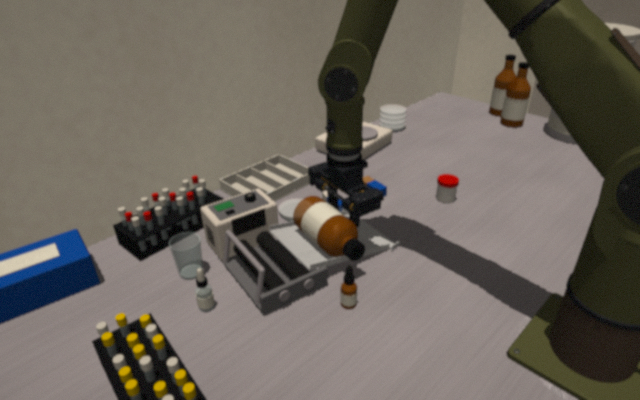

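Side view: the bottle (about (325,225)) is on mid-ramp with the hand right behind it, and the cap (355,248) clears the amber dropper. I'll carry on.

>>> carry_out([
  [0.004, 0, -0.0008, 0, 0, 0],
  [0.009, 0, -0.0017, 0, 0, 0],
  [0.014, 0, -0.0027, 0, 0, 0],
  [0.019, 0, -0.0037, 0, 0, 0],
  [0.024, 0, -0.0047, 0, 0, 0],
  [0.029, 0, -0.0056, 0, 0, 0],
  [0.034, 0, -0.0066, 0, 0, 0],
  [0.039, 0, -0.0076, 0, 0, 0],
  [0.044, 0, -0.0086, 0, 0, 0],
  [0.049, 0, -0.0095, 0, 0, 0],
  [0.054, 0, -0.0105, 0, 0, 0],
  [0.059, 0, -0.0115, 0, 0, 0],
])

```text
clock: 10.15
tool_pos: [0.5339, 0.1128, 0.0747]
eef_rot: [0.774, 0.633, -0.0, 0.0]
contact_force: [-0.2, -3.9, 1.4]
opening: 0.703
```

```bash
python3 look.py wrist w4 bottle cap_end
```

```text
10.15 mix [-0.0251 -0.1298  0.0747] F [ 0.56 -3.89] 1.44 M [-0.728  0.052 -0.065] op 0.703
bottle [(0.98, array([-0.0291, -0.0804,  0.0845]))]
cap_end [(0.57, array([-0.1441, -0.0731,  0.0856]))]
10.3 mix [-0.025  -0.1284  0.0747] F [ 0.28 -0.47] -0.45 M [-0.192  0.007  0.018] op 0.705
```

View pics/w4.png

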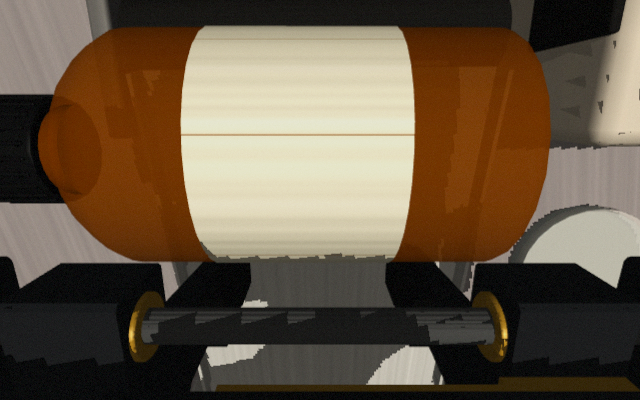

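>>> carry_out([
  [0.004, 0, -0.0008, 0, 0, 0],
  [0.008, 0, -0.0016, 0, 0, 0],
  [0.012, 0, -0.0023, 0, 0, 0],
  [0.016, 0, -0.0031, 0, 0, 0],
  [0.02, 0, -0.0039, 0, 0, 0],
  [0.024, 0, -0.0047, 0, 0, 0],
  [0.027, 0, -0.0052, 0, 0, 0],
  [0.03, 0, -0.0057, 0, 0, 0],
  [0.033, 0, -0.0062, 0, 0, 0],
  [0.036, 0, -0.0069, 0, 0, 0],
  [0.039, 0, -0.0075, 0, 0, 0],
  [0.042, 0, -0.0081, 0, 0, 0],
])

```text
clock: 11.5
tool_pos: [0.5421, 0.1534, 0.0827]
eef_rot: [0.774, 0.633, -0.0, 0.0]
contact_force: [-0.5, -2.8, 0.8]
opening: 0.706
```

```bash
python3 look.py side s5 bottle cap_end
```

```text
11.5 mix [-0.0251 -0.0884  0.0827] F [ 0.02 -2.85] 0.85 M [-0.475  0.019 -0.004] op 0.706
bottle [(0.8, array([-0.0244, -0.0342,  0.09  ]))]
cap_end [(0.87, array([-0.1498, -0.0364,  0.0929])), (0.34, array([ 0.1564, -0.1645,  0.0027]))]
11.65 mix [-0.025  -0.0862  0.0828] F [0.82 0.59] -0.18 M [-0.023 -0.016 -0.013] op 0.707
```

View pics/s5.png

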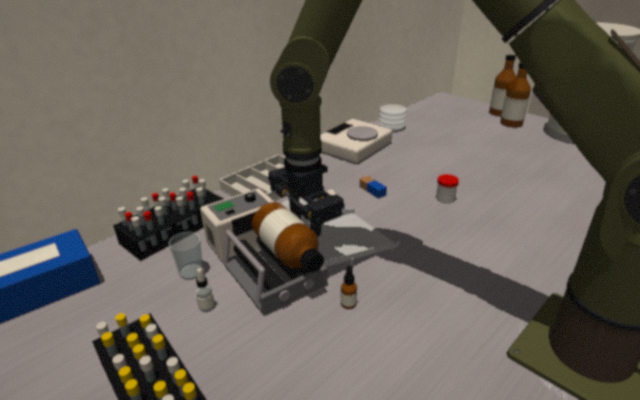

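Side view: the bottle (about (285,235)) is almost on top of the first roller, with the hand behind it. I'll ease it over slowly.

>>> carry_out([
  [0.003, 0, 0, 0, 0, 0],
  [0.006, 0, 0, 0, 0, 0],
  [0.009, 0, 0, 0, 0, 0],
  [0.012, 0, 0, 0, 0, 0],
  [0.015, 0, 0, 0, 0, 0],
  [0.018, 0, 0.001, 0, 0, 0],
  [0.021, 0, 0.001, 0, 0, 0],
  [0.024, 0, 0.002, 0, 0, 0],
  [0.027, 0, 0.003, 0, 0, 0],
  [0.029, 0, 0.003, 0, 0, 0],
  [0.03, 0, 0.003, 0, 0, 0],
  [0.03, 0, 0.003, 0, 0, 0],
])

```text
clock: 12.85
tool_pos: [0.5482, 0.1831, 0.0797]
eef_rot: [0.774, 0.633, 0.0, 0.0]
contact_force: [-0.1, 0.8, -0.3]
opening: 0.705
```

```bash
python3 look.py side s6 bottle cap_end; python3 look.py wrist w6 bottle cap_end
```

```text
12.85 mix [-0.0251 -0.0581  0.0797] F [-0.23  0.77] -0.31 M [-0.093 -0.061 -0.047] op 0.705
bottle [(0.87, array([-0.0248, -0.001 ,  0.0834]))]
cap_end [(0.68, array([-0.1475, -0.0024,  0.0867]))]
13.0 mix [-0.0251 -0.0584  0.0797] F [0.49 0.71] -0.42 M [-0.037 -0.058  0.01 ] op 0.707
13.0 mix [-0.0251 -0.0584  0.0797] F [0.49 0.71] -0.42 M [-0.037 -0.058  0.01 ] op 0.707
bottle [(0.66, array([-0.0258, -0.    ,  0.0878])), (0.17, array([-0.1899, -0.077 , -0.0003]))]
cap_end [(0.68, array([-0.144 ,  0.0018,  0.0855]))]
13.15 mix [-0.025  -0.0584  0.0797] F [0.47 0.04] 0.72 M [-0.033 -0.046 -0.017] op 0.704
```

View pics/s6.png

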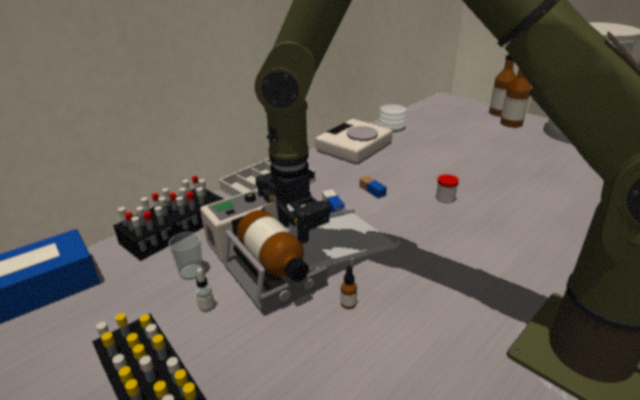

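View pics/w6.png

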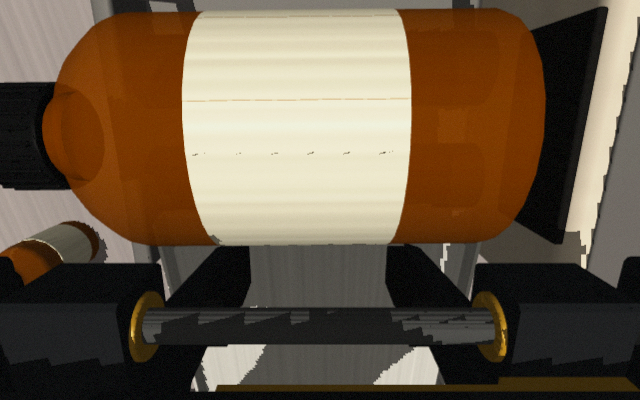

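The bottle is seated between the rollers at mixer (-0.025, 0.000, 0.086). The side view shows it in front of the rail, and the wrist view shows a gap of about 20 mm to the black end stop on the right (about column 560). Now I'll withdraw, lift, turn 90°, and go round to the cap end.

>>> carry_out([
  [-0.012, 0, 0, 0, 0, 0],
  [-0.012, 0, -0.045, 0, 0, 0],
  [-0.012, 0, -0.09, 0, 0, 0],
  [-0.012, 0, -0.13, 0, 0, 8],
  [0, -0.02, -0.13, 0, 0, 16],
  [0.01, -0.05, -0.13, 0, 0, 24],
  [0.02, -0.08, -0.13, 0, 0, 32],
  [0.03, -0.11, -0.13, 0, 0, 40],
  [0.04, -0.14, -0.13, 0, 0, 48],
  [0.05, -0.16, -0.13, 0, 0, 56],
  [0.058, -0.165, -0.13, 0, 0, 64],
  [0.058, -0.165, -0.13, 0, 0, 72],
], fingers=255)

```text
clock: 14.35
tool_pos: [0.3968, 0.2733, 0.2098]
eef_rot: [0.998, 0.055, -0.0, -0.0]
contact_force: [0.9, -0.3, -0.3]
opening: 0.005
```

>>> carry_out([
  [0, 0, 0, 0, 0, 8],
  [0, 0, 0, 0, 0, 16],
  [0, 0, 0, 0, 0, 18],
  [0, 0, 0, 0, 0, 18],
])

```text
clock: 14.75
tool_pos: [0.398, 0.2719, 0.2097]
eef_rot: [0.995, -0.099, 0.0, 0.0]
contact_force: [-0.0, 0.7, -0.4]
opening: 0.007
```

```bash
python3 look.py wrist w7 bottle cap_end; python3 look.py top t7 bottle cap_end
python3 - <<'E'
from h import *
s=r.get_state();print(s["q"],s["eef_rot"],np.degrees(TH)); x=R.from_quat(s["eef_rot"]).as_matrix()[:,0]; print(np.degrees(np.arctan2(x[1],x[0])))
E
```

```text
14.75 mix [-0.19   -0.0009  0.2097] F [-0.15  0.64] -0.44 M [0.012 0.046 0.003] op 0.007
bottle [(0.35, array([-0.0419,  0.1518, -0.0018]))]
cap_end [(0.66, array([-0.1455,  0.0035,  0.0856]))]
14.9 mix [-0.19   -0.0006  0.2097] F [-0.21  0.7 ] -0.03 M [ 0.049  0.039 -0.031] op 0.005
14.9 mix [-0.19   -0.0006  0.2097] F [-0.21  0.7 ] -0.03 M [ 0.049  0.039 -0.031] op 0.005
bottle [(0.82, array([-0.0262,  0.0002,  0.0887])), (0.44, array([-0.0409,  0.1556,  0.0008]))]
cap_end [(0.62, array([-0.1468,  0.001 ,  0.0843])), (0.18, array([ 0.1192, -0.26  ,  0.0036]))]
15.05 mix [-0.19   -0.0004  0.2097] F [0.31 0.73] -0.36 M [0.023 0.056 0.026] op 0.006
[-0.84805834  0.56557949  0.23893462  2.03137547 -0.23724755  0.57040234
 -2.21487454] [ 9.95023001e-01 -9.96455003e-02 -1.56623076e-05 -3.83027622e-05] -11.502227275208016
-11.437514288002594
```

View pics/w7.png

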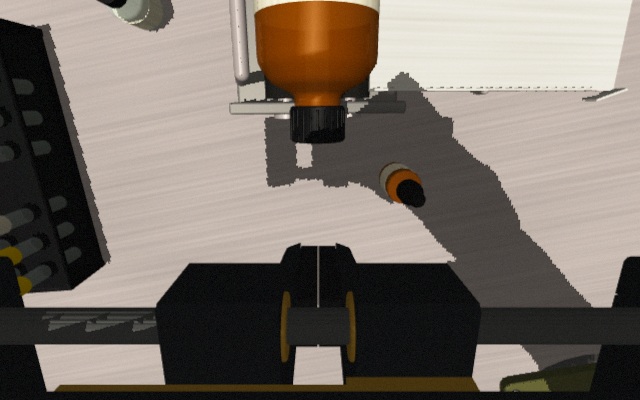

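View pics/t7.png

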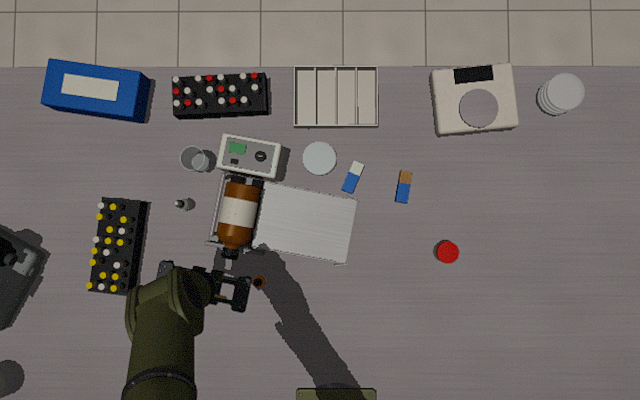

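Wrist view: the cap is at (318,123), centred on the shut fingers (column 318). The amber dropper is at (400,185), off to the side. All bystanders stand where they were. I'll lower the fingers in front of the cap and push slowly along the rollers.

>>> carry_out([
  [0.01, 0, 0.04, 0, 0, 0],
  [0.02, 0, 0.08, 0, 0, 0],
  [0.02, 0, 0.115, 0, 0, 0],
  [0.02, 0, 0.14, 0, 0, 0],
  [0.025, 0, 0.14, 0, 0, 0],
  [0.029, 0, 0.14, 0, 0, 0],
  [0.031, 0, 0.14, 0, 0, 0],
  [0.033, 0, 0.14, 0, 0, 0],
  [0.035, 0, 0.14, 0, 0, 0],
  [0.037, 0, 0.14, 0, 0, 0],
  [0.039, 0, 0.14, 0, 0, 0],
  [0.041, 0, 0.14, 0, 0, 0],
])

```text
clock: 16.25
tool_pos: [0.4381, 0.2647, 0.0698]
eef_rot: [0.995, -0.1, -0.0, -0.0]
contact_force: [-2.3, 1.2, 1.1]
opening: 0.002
```

```bash
python3 look.py wrist w8 bottle cap_end
```

```text
16.25 mix [-1.492e-01 -1.000e-04  6.980e-02] F [-2.5   0.67] 1.13 M [0.367 0.597 0.067] op 0.002
bottle []
cap_end []
16.4 mix [-1.486e-01 -1.000e-04  6.970e-02] F [-2.05  0.25] -0.26 M [0.255 0.399 0.015] op 0.005
```

View pics/w8.png

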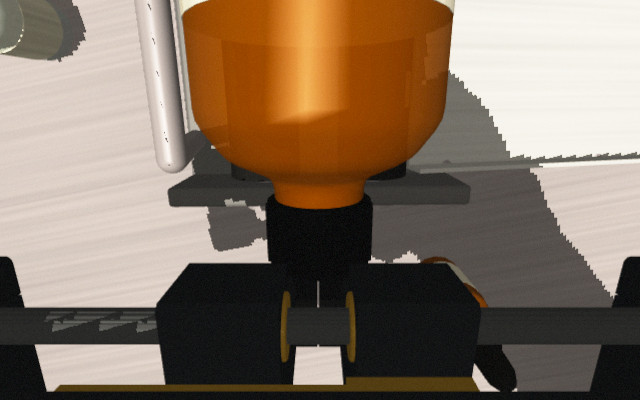

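The fingers are centred on the cap (column 318) and pressing at about 2.5 N. I'll go on.

>>> carry_out([
  [0.002, 0, 0, 0, 0, 0],
  [0.004, 0, 0, 0, 0, 0],
  [0.006, 0, 0, 0, 0, 0],
  [0.008, 0, 0, 0, 0, 0],
  [0.01, 0, 0, 0, 0, 0],
  [0.012, 0, 0, 0, 0, 0],
  [0.014, 0, 0, 0, 0, 0],
  [0.016, 0, 0, 0, 0, 0],
])

```text
clock: 17.2
tool_pos: [0.4539, 0.2613, 0.0697]
eef_rot: [0.995, -0.1, -0.0, 0.0]
contact_force: [-7.0, 5.4, 1.1]
opening: 0.004
```

>>> carry_out([
  [0.001, 0, 0, 0, 0, 0],
  [0.002, 0, 0, 0, 0, 0],
])

```text
clock: 17.4
tool_pos: [0.4539, 0.2613, 0.0696]
eef_rot: [0.995, -0.099, -0.002, 0.0]
contact_force: [-7.3, 2.9, 2.7]
opening: 0.002
```

```bash
python3 look.py side s9 bottle cap_end end_stop;python3 look.py top t9 bottle cap_end
```

```text
17.4 mix [-0.1331 -0.0002  0.0696] F [-7.73  1.36] 2.74 M [0.696 1.392 0.117] op 0.002
bottle [(0.8, array([-0.0003, -0.0025,  0.0848]))]
cap_end [(0.72, array([-0.1268,  0.0003,  0.0863])), (0.65, array([-0.024 ,  0.0524,  0.0826]))]
end_stop [(0.56, array([0.0619, 0.0018, 0.0833])), (0.39, array([-0.0009, -0.0016, -0.0024]))]
17.6 mix [-1.331e-01 -1.000e-04  6.960e-02] F [-7.08  1.87] 3.53 M [0.65  1.225 0.108] op 0.006
17.6 mix [-1.331e-01 -1.000e-04  6.960e-02] F [-7.08  1.87] 3.53 M [0.65  1.225 0.108] op 0.006
bottle [(0.72, array([-0.0009,  0.004 ,  0.0861]))]
cap_end [(0.63, array([-0.1239,  0.0035,  0.084 ]))]
17.75 mix [-0.1332 -0.0002  0.0696] F [-5.88  0.45] 3.02 M [0.606 1.152 0.088] op 0.008
```

View pics/t9.png

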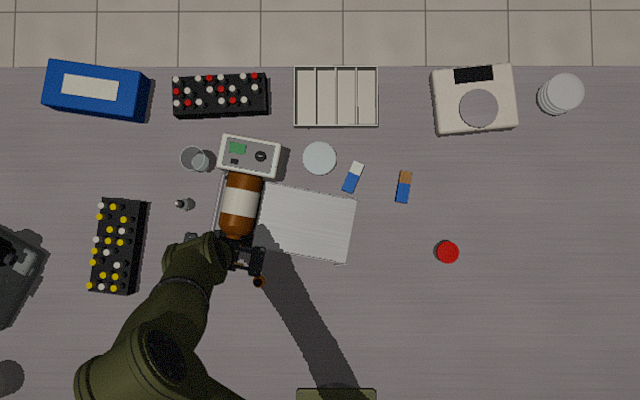

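Run:
```python
from h import *
s=r.get_state();print(s["q"].round(3),s["qd"].round(3),s["eef_rot"],s["joint_torque"].round(2))
```

```text
[-0.678  0.843  0.114  2.001 -0.285  0.316 -2.099] [ 0.001  0.001  0.002  0.    -0.     0.001  0.001] [ 9.95064225e-01 -9.92164103e-02 -1.80327445e-03  2.00242725e-04] [  3.05 -48.89   6.12  -7.67   0.37  -1.48  -0.1 ]
```

View pics/s9.png

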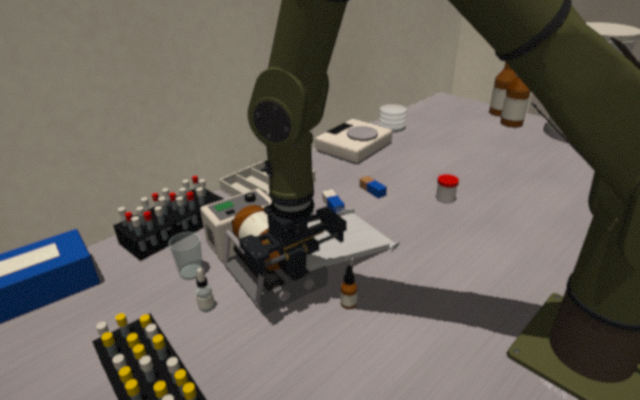

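>>> carry_out([
  [0.001, 0, 0, 0, 0, 0],
  [0.002, 0, 0, 0, 0, 0],
])

```text
clock: 17.95
tool_pos: [0.4539, 0.2612, 0.0695]
eef_rot: [0.995, -0.099, -0.004, 0.001]
contact_force: [-10.1, 4.1, 5.6]
opening: 0.0
```

```bash
python3 look.py wrist w10 end_stop
```

```text
17.95 mix [-0.1331 -0.0003  0.0695] F [-10.69   2.  ] 5.59 M [0.91  1.987 0.165] op 0.0
end_stop []
18.05 mix [-0.1332 -0.0003  0.0695] F [-9.48  2.34] 4.86 M [0.835 1.746 0.113] op 0.005
```

View pics/w10.png

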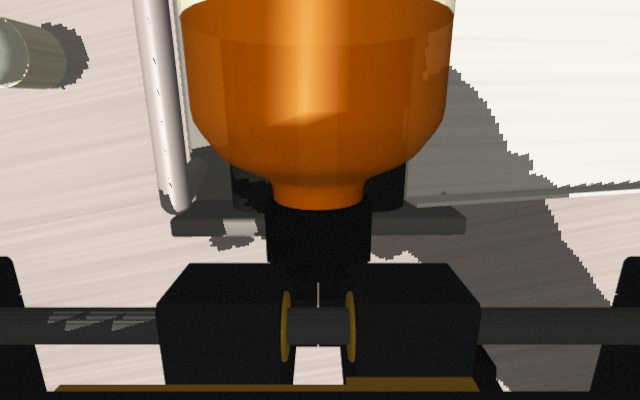

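The push force rises from 7 to 10.7 N with no further motion, so the bottle is probably on the stop. I'll back off, lift clear, and check the gap from above.

>>> carry_out([
  [-0.006, 0, 0, 0, 0, 0],
  [-0.025, 0, 0, 0, 0, 0],
  [-0.03, 0, -0.04, 0, 0, 0],
  [-0.03, 0, -0.085, 0, 0, 0],
  [-0.03, 0, -0.13, 0, 0, 0],
  [-0.01, 0, -0.17, 0, 0, 0],
  [0.02, 0, -0.18, 0, 0, 0],
  [0.06, 0, -0.18, 0, 0, 0],
  [0.1, 0, -0.18, 0, 0, 0],
  [0.122, 0, -0.18, 0, 0, 0],
  [0.122, 0, -0.18, 0, 0, 0],
  [0.122, 0, -0.18, 0, 0, 0],
])

```text
clock: 19.25
tool_pos: [0.5774, 0.2354, 0.2494]
eef_rot: [0.995, -0.101, 0.0, 0.0]
contact_force: [-0.0, 1.2, -0.7]
opening: 0.006
```

```bash
python3 look.py wrist w11 bottle end_stop; python3 look.py side s11 bottle cap_end end_stop
python3 - <<'E'
import cv2
a=cv2.imread("pics/w11.png"); cv2.imwrite("pics/w11z.png",cv2.resize(a[40:200,200:440],None,fx=3,fy=3,interpolation=cv2.INTER_CUBIC))
E
```

```text
19.25 mix [-0.0069 -0.001   0.2494] F [-0.25  1.17] -0.75 M [0.079 0.041 0.004] op 0.006
bottle [(0.78, array([-0.0006,  0.0024,  0.0873])), (0.56, array([-0.121 ,  0.0026,  0.0881]))]
end_stop [(0.97, array([ 0.0613, -0.0002,  0.0877]))]
19.4 mix [-8.500e-03  2.000e-04  2.497e-01] F [-0.64  0.03] 0.23 M [ 0.034  0.011 -0.025] op 0.004
19.4 mix [-8.500e-03  2.000e-04  2.497e-01] F [-0.64  0.03] 0.23 M [ 0.034  0.011 -0.025] op 0.004
bottle [(0.7, array([0.0012, 0.0011, 0.0827])), (0.28, array([-0.0257,  0.0524,  0.0834]))]
cap_end [(0.89, array([-0.1258,  0.001 ,  0.0853]))]
end_stop [(0.63, array([0.0627, 0.0001, 0.0852])), (0.39, array([ 0.1175, -0.2586,  0.0019]))]
19.6 mix [-7.800e-03  2.000e-04  2.499e-01] F [ 0.37 -0.48] -0.39 M [ 0.06  -0.011  0.016] op 0.004
```

View pics/w11.png

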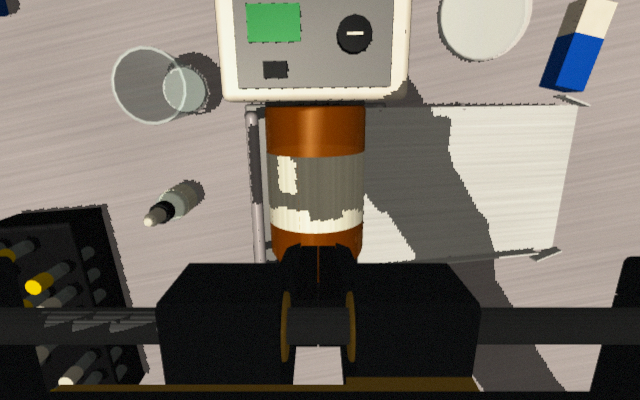

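View pics/w11z.png

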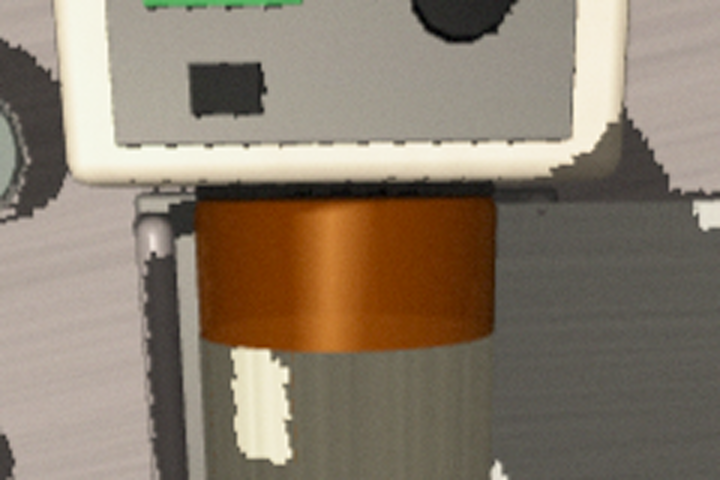

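View pics/s11.png

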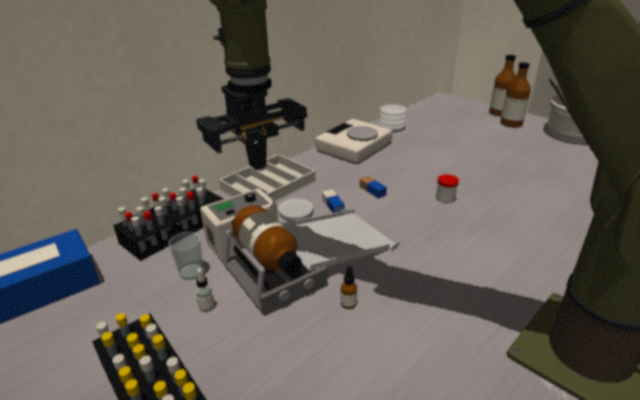

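Run:
```python
from h import *
T=np.array([[9.17239994e-05,-9.61109288e-01,-2.76168297e-01,7.16641597e-02],[9.99998596e-01,5.50165624e-04,-1.58253291e-03,-1.13884308e-04],[1.67292539e-03,-2.76167765e-01,9.61107989e-01,-1.45651041e-01],[0,0,0,1]])
s=r.get_state(); 
W=np.eye(4);W[:3,:3]=R.from_quat([.995,-.101,0,0]).as_matrix();W[:3,3]=[.5774,.2354,.2494]
s2=m2w([-.0072,-.0005,.2495])
W[:3,3]=s2
C=W@T
def ray(u,v,z):
    d=C[:3,:3]@np.array([(u-317.7)/348.93,(v-203.1)/348.93,1]); t=(z-C[2,3])/d[2]; return w2m(C[:3,3]+t*d)
print(C[:3,3],w2m(C[:3,3]))
for n,v,z in [("base edge top",106,.129),("base edge lower",106,.12),("box edge top",101.7,.105),("box edge rounded",101.7,.095)]: print(n,ray(316,v,z).round(4))
a=cv2.imread("pics/w11.png"); print(a[92:112,305].tolist())
```

```text
[0.64744284 0.22162648 0.39515104] [ 0.06446425 -0.00049865  0.39515104]
base edge top [0.0622 0.0012 0.129 ]
base edge lower [0.0622 0.0013 0.12  ]
box edge top [0.0653 0.0013 0.105 ]
box edge rounded [0.0654 0.0014 0.095 ]
[[224, 242, 245], [225, 241, 246], [209, 232, 241], [198, 223, 234], [186, 212, 227], [175, 200, 219], [166, 189, 205], [141, 165, 177], [89, 103, 112], [29, 38, 36], [26, 28, 32], [27, 30, 30], [23, 22, 26], [10, 16, 30], [2, 26, 56], [9, 47, 102], [0, 57, 126], [9, 72, 142], [20, 85, 158], [35, 100, 176]]
```

My own ray puts the base edge at mixer x = 0.0622, and the network puts the stop face at 0.061–0.063, which is consistent with contact. A hidden gap of up to about 3 mm isn't excluded, though. There is plenty of time, so I'll press once more gently without downward load to be sure.

>>> carry_out([
  [-0.045, 0, 0, 0, 0, 0],
  [-0.09, 0, 0, 0, 0, 0],
  [-0.13, 0, 0, 0, 0, 0],
  [-0.16, 0, 0.02, 0, 0, 0],
  [-0.16, 0, 0.065, 0, 0, 0],
  [-0.16, 0, 0.11, 0, 0, 0],
  [-0.16, 0, 0.155, 0, 0, 0],
  [-0.16, 0, 0.18, 0, 0, 0],
  [-0.15, 0, 0.18, 0, 0, 0],
  [-0.14, 0, 0.18, 0, 0, 0],
  [-0.135, 0, 0.18, 0, 0, 0],
  [-0.132, 0, 0.18, 0, 0, 0],
])

```text
clock: 20.8
tool_pos: [0.4502, 0.2627, 0.0714]
eef_rot: [0.995, -0.1, 0.002, -0.001]
contact_force: [-0.2, -0.1, 0.3]
opening: 0.007
```

>>> carry_out([
  [0.002, 0, 0, 0, 0, 0],
  [0.004, 0, 0, 0, 0, 0],
])

```text
clock: 21.0
tool_pos: [0.4522, 0.2619, 0.0704]
eef_rot: [0.995, -0.1, 0.0, -0.0]
contact_force: [0.6, -0.2, -0.4]
opening: 0.003
```

```bash
python3 -c "
from h import *
s=r.get_state();print(w2m(s['tool_pos']),RM.T@s['contact_force'][:2],s['contact_force'])"
```

```text
[-1.34906101e-01  4.13652194e-05  7.04364978e-02] [ 0.58755362 -0.04968063] [ 0.56584713 -0.16584462 -0.44767958]
```

>>> carry_out([
  [0.001, 0, 0, 0, 0, 0],
  [0.002, 0, 0, 0, 0, 0],
  [0.003, 0, -0.0003, 0, 0, 0],
  [0.004, 0, -0.0006, 0, 0, 0],
])

```text
clock: 21.4
tool_pos: [0.4538, 0.2613, 0.0699]
eef_rot: [0.995, -0.099, -0.002, 0.0]
contact_force: [-4.8, 2.1, -1.1]
opening: 0.008
```

>>> carry_out([
  [0.001, 0, -0.0005, 0, 0, 0],
  [0.002, 0, -0.001, 0, 0, 0],
  [0.003, 0, -0.0015, 0, 0, 0],
])

```text
clock: 21.7
tool_pos: [0.4537, 0.261, 0.0707]
eef_rot: [0.995, -0.098, -0.005, 0.001]
contact_force: [-8.8, 3.9, -3.3]
opening: 0.004
```

```bash
python3 -c "
from h import *
s=r.get_state();print(w2m(s['tool_pos']),RM.T@s['contact_force'][:2],s['contact_force'],s['eef_rot'])"
```

```text
[-0.13320485 -0.00052704  0.07072955] [-9.40397535  2.08853629] [-8.79864815  3.92180149 -3.26428765] [ 0.99515044 -0.09824815 -0.00467863  0.00100928]
```

The fingers are blocked at the same spot (x = -0.1332) with 9.4 N axial while the vertical load is upward. Rolling-bed friction alone can't explain that, so the base is on the stop. I'll retreat straight back, then up.

>>> carry_out([
  [-0.005, 0, 0.001, 0, 0, 0],
  [-0.02, 0, 0.001, 0, 0, 0],
  [-0.035, 0, 0, 0, 0, 0],
  [-0.035, 0, -0.04, 0, 0, 0],
  [-0.035, 0, -0.085, 0, 0, 0],
  [-0.035, 0, -0.13, 0, 0, 0],
  [-0.035, 0, -0.175, 0, 0, 0],
  [-0.035, 0, -0.2, 0, 0, 0],
  [-0.035, 0, -0.2, 0, 0, 0],
  [-0.035, 0, -0.2, 0, 0, 0],
  [-0.035, 0, -0.2, 0, 0, 0],
])

```text
clock: 22.8
tool_pos: [0.4239, 0.2667, 0.2706]
eef_rot: [0.995, -0.1, -0.001, 0.001]
contact_force: [0.1, 0.2, -0.1]
opening: 0.001
```

```bash
python3 look.py side s12 bottle cap_end; python3 look.py top t12 bottle cap_end dropper_amber dropper_clear beaker petri_dish slide_box_a sample_jar
```

```text
22.8 mix [-0.1636 -0.0009  0.2706] F [0.06 0.25] -0.06 M [0.105 0.056 0.062] op 0.001
bottle [(0.82, array([-0.0015,  0.0001,  0.0849])), (0.74, array([ 0.1183, -0.2605, -0.0018]))]
cap_end [(0.65, array([-0.1269,  0.0015,  0.0853]))]
22.95 mix [-0.1635 -0.0008  0.2706] F [0.31 0.34] -0.36 M [ 0.053  0.009 -0.055] op 0.006
22.95 mix [-0.1635 -0.0008  0.2706] F [0.31 0.34] -0.36 M [ 0.053  0.009 -0.055] op 0.006
bottle [(0.6, array([-0.0029,  0.0048,  0.0879])), (0.33, array([-0.0035,  0.0035,  0.0028]))]
cap_end [(0.56, array([-0.1261,  0.001 ,  0.0815])), (0.23, array([ 0.1161, -0.2562,  0.0058]))]
dropper_amber [(0.52, array([-0.1944, -0.0806, -0.0063]))]
dropper_clear []
beaker [(0.76, array([ 0.0742,  0.1428, -0.001 ]))]
petri_dish [(0.72, array([ 1.488e-01, -1.643e-01, -1.000e-04]))]
slide_box_a [(0.78, array([ 0.1178, -0.2566,  0.0033])), (0.71, array([ 0.1173, -0.3938, -0.0007]))]
sample_jar [(0.95, array([-2.880e-02, -5.304e-01, -5.000e-04])), (0.65, array([-0.0034, -0.2865,  0.003 ]))]
23.4 mix [-0.1631 -0.0003  0.2718] F [0.74 0.64] -0.67 M [ 0.048 -0.013 -0.001] op 0.004
```

View pics/s12.png

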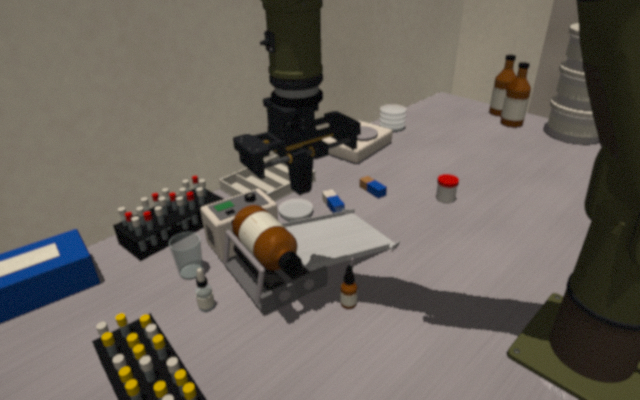

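View pics/t12.png

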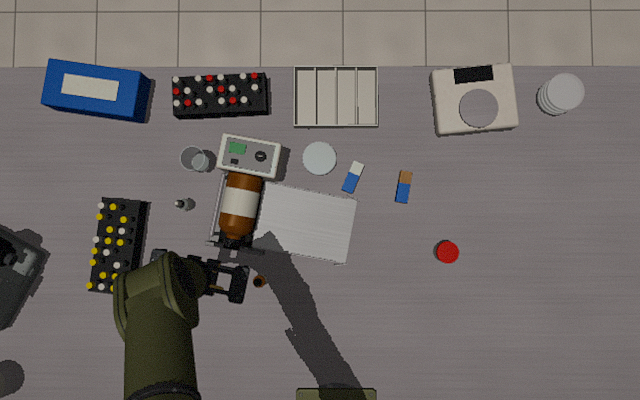

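The bottle lies between the rollers with its base at the drive box (top view (240,205), box edge at row 175). All bystanders stand where they began, and the hand is about 0.15 m clear. Handing in.

```bash
python3 -c "
from h import *
print(r.finish_job())"
```

```text
the job is handed in; nothing more can be done
None
```

The bottle lies between the two rollers with its base against the end stop as far as I could measure. I handed the job in at about 23 s of the 59 s allowed; it returned no verdict.

**What I did:** I rolled the bottle up the ramp at about 40–50 mm/s, with both fingertips staying behind it at 3–4 N. I eased it over the first roller and it settled between the rollers in front of the guard rail. Then I shut the fingers, went round to the cap end and pushed it about 25 mm along the rollers.

**Last checks:**
- **Seating:** the networks put the bottle within about 3 mm of mixer x = 0 and 5 mm of y = 0, at 85–88 mm height.
- **End stop:** two separate cap pushes stopped at the same place, at about 10 N. During the second I was pulling slightly upward, so roller friction alone could not have held the bottle there.
- **Surroundings:** everything else stands where it was, and the hand was about 0.15 m clear with no contact force.

**Disagreements:**
- **Cap end:** in the last pictures it read x = -0.126 to -0.127, not -0.120.
- **Stop face:** it read x = 0.061 to 0.063, not 0.065. Most of both differences looks like an offset of a few millimetres in my fitted mixer frame.
- **Gap to the stop:** the pictures alone could not rule out a gap of up to about 3 mm, so the contact rests on the force check.
- **Clear dropper:** the network missed it in the final top view, but both pictures show it unmoved.

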